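# Put the feeder gearbox into gear and set its dial to the pointer

## Robot

A 6-joint arm with a two-finger parallel gripper is mounted at the origin on the work surface. World frame = base frame: x ahead of the robot, y to its left, z up, the work surface at z = 0. Lengths are in mm, angles in rad, forces in N, time in s.
With the tool pointing down it reaches from about 350 to 775 mm from the base axis. Payload 7.3 kg.
Tool frame: the origin (TCP) lies at the very end of the fingers, on their centre line; the grasp point (between the pads) lies 19 mm behind it; z points along the fingers, y is the line along which they close (so a half turn about z gives the same grasp; the last joint's range is limited). The gripper opens to 92 mm and grips with 3 to 60 N. Pads are 19 mm wide; open, the fingers measure 130 mm over their backs; the gripper's body (75 mm by 190 mm) begins 47 mm behind the grasp point.
Start: joints at [1.046, 0.342, 1.524, -0, 1.275, -0.146], TCP at [194.135, 487.808, 226.741] pointing down, gripper open.
Joint ranges: [-2.53, 2.53], [-0.77, 2.02], [0.04, 2.7], [-1, 4.14], [0.28, 2.66], [-3.11, 3.11]. Speed limits (rad/s): [2.57, 2.57, 3.14, 3.14, 3.14, 3.14].

## Interface

Orientations are given as [roll, pitch, yaw] about the fixed x, y, z axes, in that order (R = Rz(yaw) Ry(pitch) Rx(roll)).
In Python, from plant import bot gives the robot as it stands.
- The arm moves only by the tool jog_arm, never from a script. Its argument "targets" is a list of rows, each an object with "xyz": the shift along the tool's x, y, z as a fraction of full scale, a list of three; "spin": the turn about the tool's z as a fraction of full scale. In form: [{"xyz": [x, y, z], "spin": spin}, ...]. A call has exactly 10 rows; each row shifts and turns the commanded pose from where the row before left it, along the tool's axes as they then stand; what a row does not reach is not made up. Full scale, the value 1, is 80 mm for a shift and 0.1 rad for a turn. A row lasts 1/8 s, in which the tool goes at most 62.5 mm and 10.7 degrees, less where a joint would pass 70% of its speed; a pose out of reach is approached as far as the arm can. A call with a number of a shift or a turn outside -1 to 1 is refused whole. A call with a gripper value outside its range is refused whole. "gripper" is the opening in per cent of the stroke, from 0 (shut) to 100 (fully open), set as the call begins (left out, the last holds). The fingers move at their own pace and stop on an object; the grip force is fixed at half the most. Time passes only in rows, so rows that do not move let the fingers close, or fill a call up. It gives the time, the measured TCP pose, the force, the opening and the grip force at its end, in the units of the state.
- bot.get_obs(): the state, without advancing time (a new reading comes with each control period).
- bot.capture(name): name is "scene" or "top" or "wrist"; returns the picture (480x640x3 uint8, blue, green, red); there is no depth.
- bot.get_calibration(name): a dict with "vfov" (degrees; the focal length in pixels is half the picture's height over the tangent of half this angle, whatever the lens; pixels are square), "cx", "cy" (the principal point, pixels), "k1" (the pictures are not rectified: a ray, as slopes to the right and down, at radius r is drawn at 1 + k1 r^2 times it, then the intrinsics apply), "eye" and "rotation" of the camera in the world. Camera axes: x right, y down, z forward; pixel columns grow to the right and rows downward; lengths in mm; the calibration is good to about 2 mm. A picture is of the moment at which its call begins: read the wrist's pose just before it. get_calibration takes no time and is no camera call; for the wrist camera it gives the pose at the moment of the call.
- bot.close_job(): hands the job in; it is judged then, once.
The state is a dict: "time": time; "joint_positions": joint angles; "dq": joint speeds; "tau": joint torques, N m; "tool_pos": TCP position; "tcp_rot": TCP orientation; "contact_force": force on the tool from outside, world axes, zero at the start; "moment": the same for the moment, N m; "grip_width": finger opening in mm; "finger_force": force on a finger pad.
Only numpy, scipy, OpenCV 4.12 (cv2) and the standard library are available. Lean on these libraries where they do the work, as an engineer would, in place of code of your own. Each camera call takes 0.05 s, during which the arm holds its last target. There are 200 camera calls.

## Task

Put the bench gearbox into gear: rock the orange handle gently to and fro while easing it down, until the hidden teeth drop into mesh, then press it fully home. Never force it down while the teeth still clash, and stop rocking once they drop in, so that the dial is not dragged round before the handle is fully home. Then turn the handle until the yellow mark on the dial stands at the red pointer, and let go, leaving the other things where they are.

Things in the scene. Friction and masses are not known exactly. Their poses are not given: they have to be found in the camera images.
- gearbox: Green machine gearbox, fixed to the bench: steel base plate 320 x 300 x 12 mm, housing 190 x 170 mm up to 110 mm, grey motor on its local +x side. Origin under the base plate's centre, on the vertical spindle axis; local z up. Heights named elsewhere are above this origin.
- handle_grip (a point): Centre of the orange handle bar on top of the spindle, on its axis. Bar 80 mm long (local x), 24 wide (local y: pinch here from above), 28 high; black hub of radius 16 mm from 12 to 24 mm below centre. It turns freely (0.03 N m) and slides down. Height out of gear 220 to 222 mm, fully home in gear 202 mm. Pushed free it needs about 2 N and stays where left.
- index_mark (a point): Outer end of the yellow mark on the dial, 67 mm from the axis, at height 122 mm. The dial is a bright disc of radius 70 mm under a grey bell (radius 44 mm, top at 164 mm), turning about the axis with 0.3 N m of friction. In gear the handle turns it, with about 7 degrees of play. Before the handle is home it may be dragged 8 degrees at most.
- pointer_tip (a point): Tip of the red pointer fixed on the housing beside the dial, 67 mm from the spindle axis, 122 mm above the gearbox's origin. The mark starts some 23 to 58 degrees clockwise (seen from above) of it.
- dial: The dial disc, with the bell and the hidden teeth. Origin on the spindle axis 110 mm above the gearbox's origin; its local -y points to the yellow mark. Where the teeth stand relative to the mark differs each time.
- bar_end (a point): The end of the orange bar with a white stripe, 40 mm from the bar's centre along local x. A spring in the handle yields once the teeth clash: 3 N at first, 2 N more per mm, 18 mm at most. Press with 5 to 10 N; over 16 N at the teeth is forcing. When they slip in, the handle held at its height loses nearly all its push, and then goes home easily.
- spindle: Spindle turned by the handle, its teeth hidden in the bell. Origin on the axis at height 140 mm; local x along the bar. Its teeth meet the dial's after 2.5 to 6.5 mm of travel, always tooth on tooth at the start. Teeth repeat every 45 degrees and slip in within a window of about 7; the nearest gap is under 0.4 rad away, on either side.
- spare_gear: Bystander: brass gear, 62 mm across, 22 mm high, lying on the base plate. Origin under its centre.
- wrench: Bystander: steel wrench 150 mm long, lying on the base plate. Origin under its middle.
- water_bottle: Bystander: clear bottle, 68 mm across, 220 mm high. Origin under its centre.
- screw_jar: Bystander: amber jar with red cap, 72 mm across, 90 mm high. Origin under its centre.
- tape_roll: Bystander: black tape roll, 100 mm across, 24 mm high. Origin under its centre.
- pencil: Bystander: orange pencil, 170 mm long. Origin under its middle.
- offcut: Bystander: wood offcut 140 x 60 x 35 mm. Origin under its centre.

How it is judged (in metres and radians):
On the way:
1. the teeth are in mesh and the handle is fully home (its centre no more than 204.5 mm above the gearbox's origin) (z of handle_grip in the frame of gearbox below 0.2045 m), for 0.2 s.
At the end, for the whole second after the job is handed in: The handle is in gear and fully home (its centre no more than 204.5 mm above the gearbox's origin), the yellow mark is within 6 mm of the red pointer's tip, seen from above, and dial and spindle are at rest (z of handle_grip in the frame of gearbox below 0.2045 m and horizontal distance between index_mark and pointer_tip below 0.006 m and angular speed of dial below 0.05 rad/s and angular speed of spindle below 0.1 rad/s); the robot touches nothing.
It fails at once if the teeth are forced: more than 16 N between the spindle's and the dial's teeth while the handle is not yet home (contact force between spindle and dial above 16 N and z of handle_grip in the frame of gearbox above 0.2045 m).
It fails at once if the dial is dragged round (its mark moved more than 10 mm) while the handle is not home (centre more than 205.5 mm above the gearbox's origin) (distance of index_mark from where it was at the start of the episode above 0.01 m and z of handle_grip in the frame of gearbox above 0.2055 m).
It fails at once if a bystander is moved more than 25 mm (distance of any of spare_gear, wrench, water_bottle, screw_jar, tape_roll, pencil, offcut from where it was at the start of the episode above 0.025 m).
It also fails if it takes over 64 s, if anything falls off the work surface, if the arm or the gripper's body presses on something with over 40 N, if the wrist force passes 120 N, or if a joint passes its speed limit or range.

## Working session

There is one attempt and no reset: what is moved stays moved. The work goes in short steps, Python scripts to look and compute and a tool call to move; the robot and the scene stay as the last step left them, time stands still between calls to the robot, and variables do not carry over. Pictures are saved under pics/ and viewed, at most 10 in all, crops included, and the job is handed in when it is done.

Besides the shell and the picture viewer there is one more tool, called after "Request:" as name(argument=value, ...) on one line, values as JSON. jog_arm: Moves the arm, as the interface text tells. Shift numbers are shares of 80 mm and turn numbers shares of 0.1 rad, none past 1 either way. Its arguments: {"type":"object","properties":{"targets":{"type":"array","items":{"type":"object","properties":{"xyz":{"type":"array","items":{"type":"number"}},"spin":{"type":"number"}}}},"gripper":{"type":"number"}},"required":["targets"]}

```bash
ls; mkdir -p pics; cat > h.py <<'E'
import numpy as np, cv2
from plant import bot
def K(c,h=480):
    f=h/2/np.tan(np.radians(c["vfov"])/2); return f
def ray(c,u,v):
    f=K(c); d=np.array([(u-c["cx"])/f,(v-c["cy"])/f]); rd=np.hypot(*d)
    r=rd
    for _ in range(30): r=rd/(1+c["k1"]*r*r)
    d=d*(r/rd if rd>0 else 1)
    return np.array(c["rotation"])@np.array([d[0],d[1],1.])
def atz(c,u,v,z):
    w=ray(c,u,v); e=np.array(c["eye"]); return e+w*(z-e[2])/w[2]
def proj(c,p):
    q=np.array(c["rotation"]).T@(np.array(p)-np.array(c["eye"])); d=q[:2]/q[2]; f=K(c)
    d=d*(1+c["k1"]*(d@d)); return d*f+[c["cx"],c["cy"]]
E
python3 - <<'E'
from h import *
for n in ("scene","top"):
    im=bot.capture(n); cv2.imwrite(f"pics/{n}0.png",im); c=bot.get_calibration(n); print(n,c)
print(bot.get_obs())
E
```

```text
pics
scene {'vfov': 50.908778120340905, 'cx': 316.464582503247, 'cy': 239.01722911217541, 'k1': 0.018028608150658005, 'eye': array([988.79132405, 860.94396254, 828.91423236]), 'rotation': array([-2.18054343,  0.01297822,  2.59754438])}
top {'vfov': 49.833991303558854, 'cx': 318.8273604281896, 'cy': 239.26049833696973, 'k1': 0.007263486380813049, 'eye': array([ 357.72304579,    5.85458995, 1390.02305916]), 'rotation': array([-3.01587749e+00, -2.24466979e-03, -1.57443586e+00])}
{'time': 0.1, 'joint_positions': array([ 1.04600075e+00,  3.42629249e-01,  1.52489741e+00,  1.93078852e-05,
        1.27540414e+00, -1.45940069e-01]), 'dq': array([ 5.03816220e-04,  9.01229183e-05, -2.71239915e-03,  1.49155792e-03,
        1.73543992e-04, -1.77218537e-03]), 'tau': array([ 1.25184466e-03, -4.32003486e+01, -2.44693923e+01,  7.19149760e-02,
        5.26743138e-02, -4.30763521e-05]), 'tool_pos': array([193.94108219, 487.48503772, 226.13522031]), 'tcp_rot': array([-3.14027143e+00, -2.12863130e-04,  2.76273137e+00]), 'contact_force': array([-0.23614158, -0.08915475, -0.04944099]), 'moment': array([-0.04746912, -0.05032418,  0.01357166]), 'finger_force': 0.0, 'grip_width': 91.72818960808797}
```

View pics/top0.png

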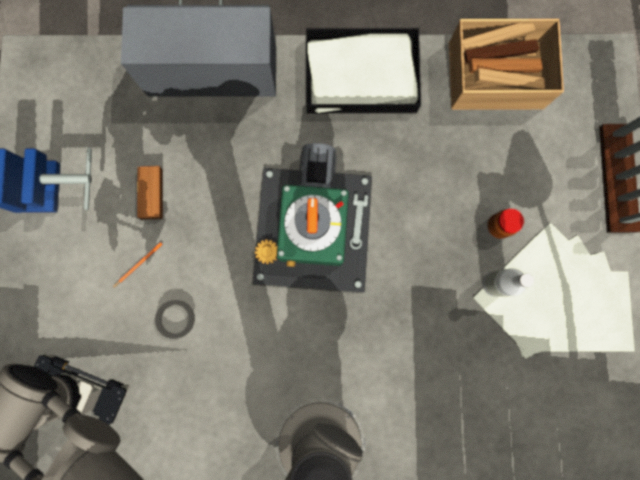

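View pics/scene0.png

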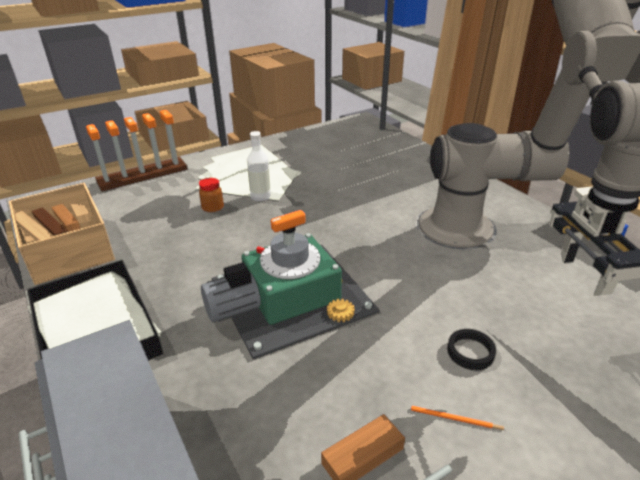

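The top picture shows the gearbox: orange bar near (312,215) pointing roughly along world x, dial centre near (313,222), red pointer near (340,205). The motor is above it, so the gearbox +x is about world +x. The scene picture shows the bar raised and clear of obstacles.

```bash
sed -i 's/^def K/from scipy.spatial.transform import Rotation as Ro\ndef RM(c): return Ro.from_euler("xyz",c["rotation"]).as_matrix()\ndef K/; s/np.array(c\["rotation"\])/RM(c)/g' h.py
python3 - <<'E'
from h import *
im=cv2.imread("pics/top0.png"); c=bot.get_calibration("top")
hsv=cv2.cvtColor(im,cv2.COLOR_BGR2HSV)
m=cv2.inRange(hsv,(5,150,150),(16,255,255)); m[:190]=0;m[240:]=0;m[:,:295]=0;m[:,332:]=0
v,u=np.nonzero(m); (cu,cv_),(w,h),a=cv2.minAreaRect(np.c_[u,v].astype(np.float32)); print(cu,cv_,w,h,a,len(u))
print("bar c",atz(c,cu,cv_,235))
p=np.array([atz(c,x,y,235)[:2] for x,y in zip(u,v)]); e,V=np.linalg.eigh(np.cov(p.T)); print(p.mean(0),np.sqrt(e*12),V[:,1])
# base plate corner bolts
print([atz(c,x,y,12)[:2].round() for x,y in((269,174),(365,181),(358,284),(260,277))])
cr=cv2.resize(im[150:300,240:390],(600,600),interpolation=cv2.INTER_CUBIC); cv2.imwrite("pics/c1.png",cr)
E
```

```text
312.0 215.5 33.0 10.0 90.0 316
bar c [558.02047546  18.00746112 235.        ]
[555.51519794  18.21188734] [23.81839795 71.99259048] [-0.99951616  0.03110386]
[array([712., 138.]), array([ 692., -124.]), array([ 412., -102.]), array([431., 159.])]
```

View pics/c1.png

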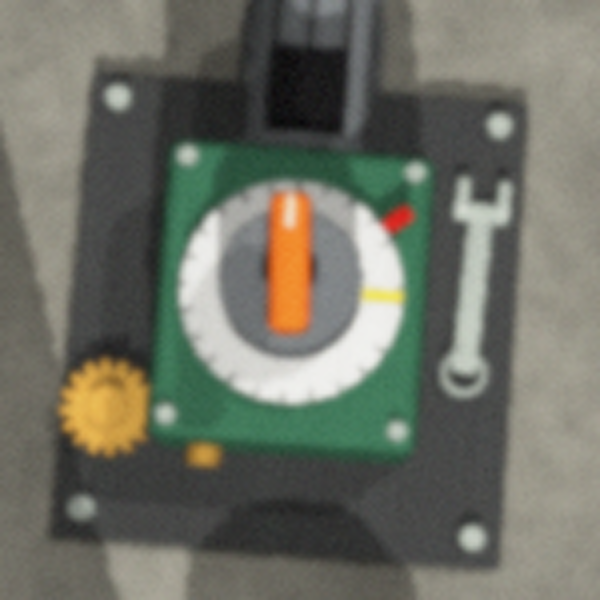

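The crop confirms it: the axis is at about (559,18), with bolts and bar agreeing. The bar runs along world x with its striped end at +x. The mark is at crop (405,297), clockwise of the pointer tip at about (385,228).

Request:
jog_arm(targets=[{"xyz":[0,0,-0.23],"spin":-0.95},{"xyz":[0,0,-0.23],"spin":-0.95},{"xyz":[0,0,-0.23],"spin":-0.95},{"xyz":[0,0,-0.23],"spin":-0.95},{"xyz":[-0.455,-0.59,0],"spin":0},{"xyz":[-0.455,-0.59,0],"spin":0},{"xyz":[-0.455,-0.59,0],"spin":0},{"xyz":[-0.455,-0.59,0],"spin":0},{"xyz":[-0.455,-0.59,0],"spin":0},{"xyz":[-0.455,-0.59,0],"spin":0}], gripper=100)

```text
time: 1.35
tool_pos: [413.6, 203.2, 300.2]
tcp_rot: [3.141, -0.0, -3.14]
contact_force: [1.3, 1.7, -0.2]
grip_width: 92.1
finger_force: 0.0
```

Request:
jog_arm(targets=[{"xyz":[-0.455,-0.59,0],"spin":0},{"xyz":[-0.455,-0.59,0],"spin":0},{"xyz":[-0.455,-0.59,0],"spin":0},{"xyz":[-0.3,-0.4,0],"spin":0},{"xyz":[0,0,0],"spin":0},{"xyz":[0,0,0],"spin":0},{"xyz":[0,0,0],"spin":0},{"xyz":[0,0,0],"spin":0},{"xyz":[0,0,0],"spin":0},{"xyz":[0,0,0],"spin":0}])

```text
time: 2.6
tool_pos: [546.2, 31.7, 300.5]
tcp_rot: [3.142, 0.0, -3.14]
contact_force: [-0.4, 0.2, -1.1]
grip_width: 92.0
finger_force: 0.0
```

```bash
python3 - <<'E'
from h import *
c=bot.get_calibration("wrist"); im=bot.capture("wrist"); cv2.imwrite("pics/w1.png",im); o=bot.get_obs()
print(c,o["time"],o["tool_pos"],o["tcp_rot"],o["contact_force"])
E
```

```text
{'vfov': 63.05246868472388, 'cx': 319.8058567655095, 'cy': 246.02412773430925, 'k1': 0.0182715280389708, 'eye': array([467.91439676,  31.51743918, 458.42621383]), 'rotation': array([ 2.84928696e+00, -1.19780725e-04,  1.57231206e+00])} 2.65 [546.2321702   31.58781325 300.39511651] [ 3.14154690e+00  1.91824194e-04 -3.14014728e+00] [ 0.89344347  0.67302681 -0.3697794 ]
```

View pics/w1.png

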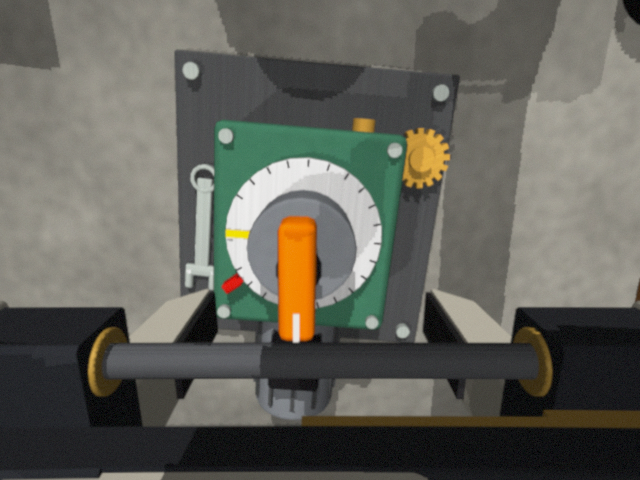

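The wrist view shows the bar from (297,218) to (297,340), the mark's outer end at (227,234) and the red pointer tip at about (242,279).

```bash
cat >> h.py <<'E'
def look(c,im,cen=None,show=True):
    hsv=cv2.cvtColor(im,cv2.COLOR_BGR2HSV); out={}
    def mk(lo,hi,z,near=None,r=90):
        v,u=np.nonzero(cv2.inRange(hsv,lo,hi)); p=np.array([atz(c,x,y,z)[:2] for x,y in zip(u,v)])
        if near is not None and len(p): p=p[np.hypot(*(p-near).T)<r]
        return p
    n=np.array([559,18.]) if cen is None else cen
    out["bar"]=mk((5,170,215),(15,255,255),235,n,60)
    out["yel"]=mk((22,120,120),(34,255,255),122,n,85)
    out["red"]=np.vstack([mk((0,170,90),(3,255,255),122,n,110),mk((174,170,90),(180,255,255),122,n,110)])
    out["white"]=mk((0,0,165),(180,45,255),122,n,90)
    return out
E
python3 - <<'E'
from h import *
c={'vfov': 63.05246868472388, 'cx': 319.8058567655095, 'cy': 246.02412773430925, 'k1': 0.0182715280389708, 'eye': np.array([467.91439676,  31.51743918, 458.42621383]), 'rotation': np.array([ 2.84928696e+00, -1.19780725e-04,  1.57231206e+00])}
o=look(c,cv2.imread("pics/w1.png"))
for k,p in o.items(): print(k,len(p),p.mean(0) if len(p) else 0,p.min(0),p.max(0))
w=o["white"].astype(np.float32); h=cv2.convexHull(w); print("dial",cv2.minEnclosingCircle(h),cv2.fitEllipse(h))
b=o["bar"].astype(np.float32); print("bar",cv2.minAreaRect(b))
ax=np.array([559,18.])
for k in("yel","red"):
  d=o[k]-ax; r=np.hypot(*d.T); a=np.degrees(np.arctan2(d[:,1],d[:,0])); print(k,r.min(),r.max(),np.median(a))
E
```

```text
Traceback (most recent call last):
  File "h.py", line 27, in look
    out["red"]=np.vstack([mk((0,170,90),(3,255,255),122,n,110),mk((174,170,90),(180,255,255),122,n,110)])
               ~~~~~~~~~^^^^^^^^^^^^^^^^^^^^^^^^^^^^^^^^^^^^^^^^^^^^^^^^^^^^^^^^^^^^^^^^^^^^^^^^^^^^^^^^^
ValueError: all the input array dimensions except for the concatenation axis must match exactly, but along dimension 1, the array at index 0 has size 2 and the array at index 1 has size 0
```

```bash
sed -i 's/zip(u,v)\])$/zip(u,v)]).reshape(-1,2)/' h.py
cat > m.py <<'E'
from h import *
import sys
def rep(c,im,ax=np.array([559,18.])):
  o=look(c,im,ax)
  for k,p in o.items(): print(k,len(p),p.mean(0) if len(p) else 0)
  if len(o["white"])>50:
    h=cv2.convexHull(o["white"].astype(np.float32)); print("dial",cv2.minEnclosingCircle(h),cv2.fitEllipse(h))
  if len(o["bar"])>5: print("bar",cv2.minAreaRect(o["bar"].astype(np.float32)))
  for k in("yel","red"):
    if len(o[k]):
      d=o[k]-ax; r=np.hypot(*d.T); a=np.degrees(np.arctan2(d[:,1],d[:,0])); print(k,r.min(),r.max(),np.median(a),d.mean(0)+ax)
E
python3 - <<'E'
from m import *
c={'vfov': 63.05246868472388, 'cx': 319.8058567655095, 'cy': 246.02412773430925, 'k1': 0.0182715280389708, 'eye': np.array([467.91439676,  31.51743918, 458.42621383]), 'rotation': np.array([ 2.84928696e+00, -1.19780725e-04,  1.57231206e+00])}
rep(c,cv2.imread("pics/w1.png"))
E
```

```text
bar 1089 [554.46227809  18.05692179]
yel 179 [557.60535825 -42.26344282]
red 219 [605.34787836 -49.38631028]
white 7991 [538.56983381  15.49763607]
dial ((565.783203125, 4.635706424713135), 82.42976379394531) ((566.0589599609375, 5.696902275085449), (150.92042541503906, 161.3371124267578), 16.152820587158203)
bar ((557.713623046875, 16.698101043701172), (19.787410736083984, 78.23790740966797), 89.2220230102539)
yel 49.249533402769224 70.69886208419565 -91.4831531826607 [557.60535825 -42.26344282]
red 72.1025560318123 91.78588162960878 -55.506615206976676 [605.34787836 -49.38631028]
```

Request:
jog_arm(targets=[{"xyz":[-0.15,-0.18,0],"spin":0},{"xyz":[0,0,0.3],"spin":0},{"xyz":[0,0,0.3],"spin":0},{"xyz":[0,0,0.3],"spin":0},{"xyz":[0,0,0.2],"spin":0},{"xyz":[0,0,0],"spin":0},{"xyz":[0,0,0],"spin":0},{"xyz":[0,0,0],"spin":0},{"xyz":[0,0,0],"spin":0},{"xyz":[0,0,0],"spin":0}])

```text
time: 3.9
tool_pos: [558.4, 17.1, 212.6]
tcp_rot: [3.142, 0.001, -3.14]
contact_force: [-0.1, 0.2, 0.7]
grip_width: 91.5
finger_force: 0.0
```

Request:
jog_arm(targets=[{"xyz":[0,0,0],"spin":0},{"xyz":[0,0,0],"spin":0},{"xyz":[0,0,0],"spin":0},{"xyz":[0,0,0],"spin":0},{"xyz":[0,0,0],"spin":0},{"xyz":[0,0,0],"spin":0},{"xyz":[0,0,0],"spin":0},{"xyz":[0,0,0],"spin":0},{"xyz":[0,0,0],"spin":0},{"xyz":[0,0,0],"spin":0}], gripper=15)

```text
time: 5.15
tool_pos: [558.3, 17.0, 212.3]
tcp_rot: [3.142, 0.0, -3.14]
contact_force: [0.1, -0.4, 0.0]
grip_width: 24.2
finger_force: 29.8
```

```bash
python3 - <<'E'
from m import *
c=bot.get_calibration("wrist"); im=bot.capture("wrist"); cv2.imwrite("pics/w2.png",im); o=bot.get_obs()
rep(c,im);print(o["time"],o["tool_pos"],o["tcp_rot"],o["contact_force"],o["moment"])
E
```

```text
bar 4678 [543.42327167  16.85715855]
yel 333 [557.56454897 -42.0465539 ]
red 31 [597.16872726 -45.89843423]
white 15486 [541.21198995  12.40098486]
dial ((561.1526489257812, 5.69141149520874), 80.66266632080078) ((561.0362548828125, 7.738090515136719), (142.29798889160156, 161.3152313232422), 167.06072998046875)
bar ((555.1752319335938, 16.971166610717773), (19.491252899169922, 77.15262603759766), 89.7258071899414)
yel 48.70939892561605 70.73393300669494 -91.40179596514054 [557.56454897 -42.0465539 ]
red 72.12307864871279 77.99682468607246 -59.27327004039366 [597.16872726 -45.89843423]
5.2 [558.29509135  17.0416668  212.31251387] [ 3.14148835e+00  1.80038020e-05 -3.14043121e+00] [-0.15516499 -0.31953067 -0.43265155] [ 0.04045943 -0.00106604  0.01449621]
```

View pics/w2.png

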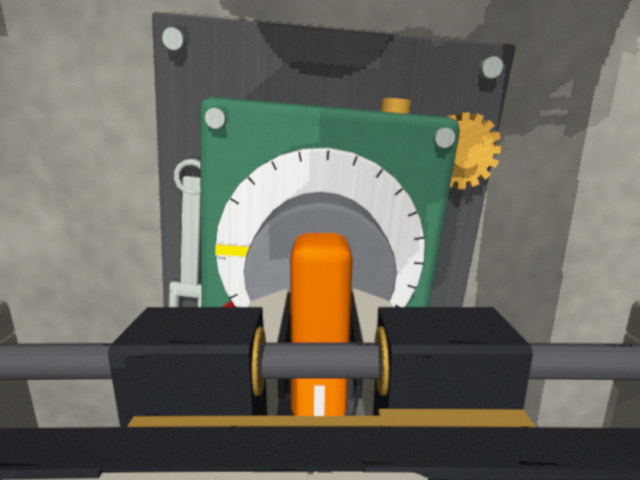

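The gripper holds the bar squarely and the mark at (217,251) is undisturbed. Easing down.

Request:
jog_arm(targets=[{"xyz":[0,0,0.0125],"spin":0},{"xyz":[0,0,0.0125],"spin":0},{"xyz":[0,0,0.0125],"spin":0},{"xyz":[0,0,0.0125],"spin":0},{"xyz":[0,0,0.0125],"spin":0},{"xyz":[0,0,0],"spin":0},{"xyz":[0,0,0],"spin":0},{"xyz":[0,0,0],"spin":0},{"xyz":[0,0,0],"spin":0},{"xyz":[0,0,0],"spin":0}])

```text
time: 6.45
tool_pos: [558.3, 17.1, 207.3]
tcp_rot: [3.142, 0.0, -3.14]
contact_force: [-0.4, -0.0, 3.5]
grip_width: 23.6
finger_force: 29.8
```

Request:
jog_arm(targets=[{"xyz":[0,0,0.0125],"spin":0},{"xyz":[0,0,0.0125],"spin":0},{"xyz":[0,0,0],"spin":0},{"xyz":[0,0,0],"spin":0},{"xyz":[0,0,0],"spin":0},{"xyz":[0,0,0],"spin":0},{"xyz":[0,0,0],"spin":0},{"xyz":[0,0,0],"spin":0},{"xyz":[0,0,0],"spin":0},{"xyz":[0,0,0],"spin":0}])

```text
time: 7.7
tool_pos: [558.4, 17.0, 205.8]
tcp_rot: [-3.142, 0.001, -3.14]
contact_force: [-1.5, 0.4, 6.3]
grip_width: 24.0
finger_force: 29.8
```

```bash
python3 - <<'E'
from h import *
for _ in range(4):
  o=bot.get_obs(); bot.capture("wrist"); print(o["time"],o["tool_pos"][2],o["contact_force"],o["moment"])
E
```

```text
7.7 205.77145290664302 [-1.53648627  0.44931539  6.28955371] [ 0.03676262  0.28089743 -0.01696801]
7.75 205.76582160855946 [-2.15209651  0.75661848  6.08271741] [ 0.02302332  0.3209764  -0.05150128]
7.8 205.75543959403447 [-1.69062014 -0.85400555  7.37009183] [ 0.05813214  0.32092722 -0.0741576 ]
7.85 205.78650422020007 [-1.67469619  0.40201822  7.19902237] [ 0.01786936  0.31459853 -0.09893159]
```

Contact: about 7 N on the spring. Now I'll rock in small steps.

Request:
jog_arm(targets=[{"xyz":[0,0,0],"spin":-0.2},{"xyz":[0,0,0],"spin":-0.2},{"xyz":[0,0,0],"spin":-0.2},{"xyz":[0,0,0],"spin":-0.2},{"xyz":[0,0,0],"spin":-0.2},{"xyz":[0,0,0],"spin":0},{"xyz":[0,0,0],"spin":0},{"xyz":[0,0,0],"spin":0},{"xyz":[0,0,0],"spin":0},{"xyz":[0,0,0],"spin":0}])

```text
time: 9.15
tool_pos: [558.4, 16.8, 205.7]
tcp_rot: [-3.141, 0.001, -3.04]
contact_force: [-1.7, -0.6, 6.2]
grip_width: 23.6
finger_force: 29.8
```

Request:
jog_arm(targets=[{"xyz":[0,0,0],"spin":-0.2},{"xyz":[0,0,0],"spin":-0.2},{"xyz":[0,0,0],"spin":-0.2},{"xyz":[0,0,0],"spin":-0.2},{"xyz":[0,0,0],"spin":-0.2},{"xyz":[0,0,0],"spin":0},{"xyz":[0,0,0],"spin":0},{"xyz":[0,0,0],"spin":0},{"xyz":[0,0,0],"spin":0},{"xyz":[0,0,0],"spin":0}])

```text
time: 10.4
tool_pos: [558.4, 16.6, 205.1]
tcp_rot: [-3.141, -0.0, -2.941]
contact_force: [2.0, -5.8, -1.2]
grip_width: 24.0
finger_force: 29.8
```

Push force vanished: the teeth are in. A quick check of the dial, then home.

```bash
python3 - <<'E'
from m import *
c=bot.get_calibration("wrist"); im=bot.capture("wrist"); o=bot.get_obs()
rep(c,im);print(o["time"],o["tool_pos"],o["tcp_rot"],o["contact_force"],o["moment"])
E
```

```text
bar 4905 [541.92461408  12.99856276]
yel 405 [557.71194682 -40.70501151]
red 407 [603.8025378  -49.12251507]
white 15387 [539.69070915  11.36198946]
dial ((557.8768920898438, 6.950332164764404), 79.98628234863281) ((559.4708251953125, 7.15422248840332), (138.5489959716797, 160.46084594726562), 174.11923217773438)
bar ((551.2619018554688, 14.973796844482422), (73.47132110595703, 18.61418342590332), 10.763167381286621)
yel 46.128778663152524 70.66195580345254 -91.29570323617696 [557.71194682 -40.70501151]
red 71.67815193967479 92.30233720000537 -56.29815467920082 [603.8025378  -49.12251507]
10.45 [558.36128961  16.67026922 205.12181891] [-3.14102120e+00 -1.43258487e-04 -2.94055629e+00] [ 1.06493326 -4.33875481 -1.13515521] [-0.99906797 -0.21405325 -0.04354056]
```

Request:
jog_arm(targets=[{"xyz":[0,0,0.0125],"spin":0},{"xyz":[0,0,0.0125],"spin":0},{"xyz":[0,0,0.0125],"spin":0},{"xyz":[0,0,0.0125],"spin":0},{"xyz":[0,0,0.0125],"spin":0},{"xyz":[0,0,0],"spin":0},{"xyz":[0,0,0],"spin":0},{"xyz":[0,0,0],"spin":0},{"xyz":[0,0,0],"spin":0},{"xyz":[0,0,0],"spin":0}])

```text
time: 11.7
tool_pos: [558.4, 16.7, 200.5]
tcp_rot: [-3.141, 0.0, -2.941]
contact_force: [0.7, -5.4, 1.7]
grip_width: 23.9
finger_force: 29.8
```

Request:
jog_arm(targets=[{"xyz":[0,0,0.0125],"spin":0},{"xyz":[0,0,0.0125],"spin":0},{"xyz":[0,0,0.0125],"spin":0},{"xyz":[0,0,0.0125],"spin":0},{"xyz":[0,0,0.0125],"spin":0},{"xyz":[0,0,0],"spin":0},{"xyz":[0,0,0],"spin":0},{"xyz":[0,0,0],"spin":0},{"xyz":[0,0,0],"spin":0},{"xyz":[0,0,0],"spin":0}])

```text
time: 12.95
tool_pos: [558.4, 16.7, 195.4]
tcp_rot: [-3.141, 0.0, -2.941]
contact_force: [0.6, -5.0, 1.0]
grip_width: 23.7
finger_force: 29.8
```

Request:
jog_arm(targets=[{"xyz":[0,0,0.0125],"spin":0},{"xyz":[0,0,0.0125],"spin":0},{"xyz":[0,0,0.0125],"spin":0},{"xyz":[0,0,0],"spin":0},{"xyz":[0,0,0],"spin":0},{"xyz":[0,0,0],"spin":0},{"xyz":[0,0,0],"spin":0},{"xyz":[0,0,0],"spin":0},{"xyz":[0,0,0],"spin":0},{"xyz":[0,0,0],"spin":0}])

```text
time: 14.2
tool_pos: [558.4, 16.7, 192.9]
tcp_rot: [-3.141, 0.001, -2.941]
contact_force: [-1.3, -5.4, 4.1]
grip_width: 23.9
finger_force: 29.8
```

Request:
jog_arm(targets=[{"xyz":[0,0,0.0125],"spin":0},{"xyz":[0,0,0.0125],"spin":0},{"xyz":[0,0,0],"spin":0},{"xyz":[0,0,0],"spin":0},{"xyz":[0,0,0],"spin":0},{"xyz":[0,0,0],"spin":0},{"xyz":[0,0,0],"spin":0},{"xyz":[0,0,0],"spin":0},{"xyz":[0,0,0],"spin":0},{"xyz":[0,0,0],"spin":0}])

```text
time: 15.45
tool_pos: [558.5, 16.7, 191.4]
tcp_rot: [-3.141, 0.001, -2.941]
contact_force: [-1.4, -5.2, 5.5]
grip_width: 23.8
finger_force: 29.8
```

Request:
jog_arm(targets=[{"xyz":[0,0,0.0125],"spin":0},{"xyz":[0,0,0.0125],"spin":0},{"xyz":[0,0,0],"spin":0},{"xyz":[0,0,0],"spin":0},{"xyz":[0,0,0],"spin":0},{"xyz":[0,0,0],"spin":0},{"xyz":[0,0,0],"spin":0},{"xyz":[0,0,0],"spin":0},{"xyz":[0,0,0],"spin":0},{"xyz":[0,0,0],"spin":0}])

```text
time: 16.7
tool_pos: [558.6, 16.7, 189.8]
tcp_rot: [-3.14, 0.002, -2.94]
contact_force: [-3.2, -5.0, 10.5]
grip_width: 23.5
finger_force: 29.8
```

```bash
python3 - <<'E'
from m import *
c=bot.get_calibration("scene"); im=bot.capture("scene"); o=bot.get_obs()
print(o["time"],o["tool_pos"],o["tcp_rot"],o["contact_force"],o["moment"])
a=cv2.resize(cv2.imread("pics/scene0.png")[190:300,230:350],(480,440)); b=cv2.resize(im[190:300,230:350],(480,440))
cv2.imwrite("pics/cmp.png",cv2.resize(np.hstack([a,b]),(800,367)))
for z in(188,216,235): print(z,proj(c,[558,17,z]))
E
```

```text
16.75 [558.5218417   16.64418443 189.82089052] [-3.14044014e+00  1.48693457e-03 -2.94049148e+00] [-2.646021   -4.86971661  8.98911433] [-0.8996745   0.4633335  -0.01088649]
188 [290.01792031 232.34807788]
216 [289.4782089  221.97678201]
235 [289.1028804  214.76884654]
```

View pics/cmp.png

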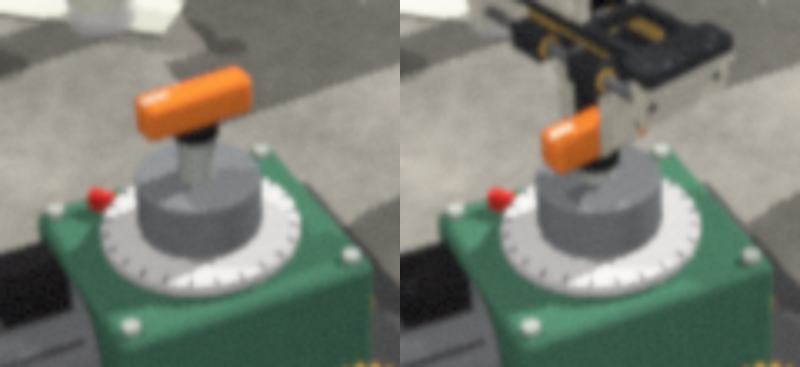

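The right half shows the handle down on the bell and the dial unmoved. The steady 2 N/mm rise from TCP z of about 193 means the spindle has bottomed and the spring is compressing. I'll ease off the spring and turn counterclockwise.

Request:
jog_arm(targets=[{"xyz":[0,0,-0.025],"spin":0},{"xyz":[0,0,0],"spin":-0.6},{"xyz":[0,0,0],"spin":-0.6},{"xyz":[0,0,0],"spin":-0.6},{"xyz":[0,0,0],"spin":-0.6},{"xyz":[0,0,0],"spin":-0.6},{"xyz":[0,0,0],"spin":-0.6},{"xyz":[0,0,0],"spin":-0.6},{"xyz":[0,0,0],"spin":-0.6},{"xyz":[0,0,0],"spin":0}])

```text
time: 18.0
tool_pos: [559.1, 15.4, 191.5]
tcp_rot: [-3.138, 0.0, -2.461]
contact_force: [-0.4, -9.6, 6.0]
grip_width: 23.8
finger_force: 29.9
```

```bash
python3 - <<'E'
from m import *
c=bot.get_calibration("wrist"); im=bot.capture("wrist"); o=bot.get_obs(); cv2.imwrite("pics/w3.png",im)
rep(c,im);print(o["time"],o["tool_pos"],o["tcp_rot"],o["contact_force"],o["moment"])
E
```

```text
bar 3529 [536.94881667  -1.87190776]
yel 470 [580.18226647 -37.51229433]
red 603 [604.67824735 -49.83777375]
white 15691 [539.53126312   2.1164009 ]
dial ((560.7649536132812, 16.465551376342773), 69.47248077392578) ((557.623779296875, 13.912413597106934), (129.42361450195312, 138.36024475097656), 35.378299713134766)
bar ((536.1541137695312, -2.291372299194336), (35.8032112121582, 17.296428680419922), 40.19218826293945)
yel 46.63637680864759 71.65077446505951 -69.11807511051478 [580.18226647 -37.51229433]
red 71.88715580554016 92.02394331315378 -56.02009739471526 [604.67824735 -49.83777375]
18.05 [559.03974158  15.44038436 191.51083007] [-3.13795249e+00  3.00293183e-04 -2.46119456e+00] [ 0.18945529 -9.27430617  6.36174851] [-1.66099281  0.0747039  -0.123802  ]
```

View pics/w3.png

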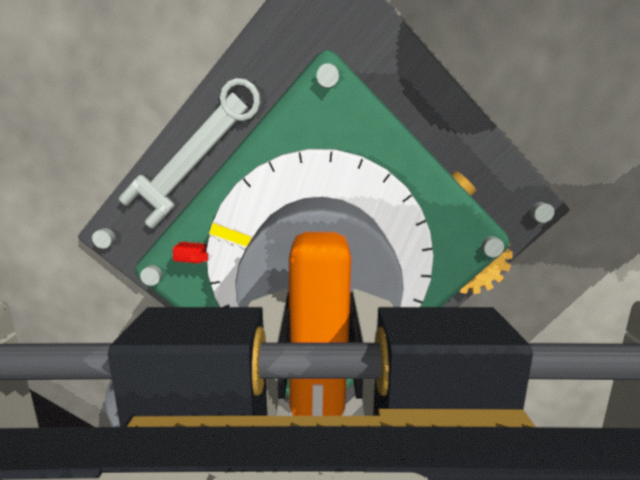

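The wrist view shows the mark's outer end at (210,229) and the pointer tip at (208,252), about 14° still to go. The side force shows the axis is near (562,17), so I'll shift the grip to relieve it.

Request:
jog_arm(targets=[{"xyz":[0.007,-0.018,0],"spin":-0.4},{"xyz":[0.007,-0.018,0],"spin":-0.4},{"xyz":[0,0,0],"spin":-0.4},{"xyz":[0,0,0],"spin":-0.4},{"xyz":[0,0,0],"spin":-0.4},{"xyz":[0,0,0],"spin":-0.3},{"xyz":[0,0,0],"spin":0},{"xyz":[0,0,0],"spin":0},{"xyz":[0,0,0],"spin":0},{"xyz":[0,0,0],"spin":0}])

```text
time: 19.3
tool_pos: [559.6, 14.4, 191.4]
tcp_rot: [-3.141, 0.001, -2.231]
contact_force: [-1.2, -3.8, 5.7]
grip_width: 24.0
finger_force: 29.9
```

```bash
python3 - <<'E'
from m import *
c=bot.get_calibration("wrist"); im=bot.capture("wrist"); o=bot.get_obs(); cv2.imwrite("pics/w4.png",im)
for ax in((562,17.),(560,17)): rep(c,im,np.array(ax))
print(o["time"],o["tool_pos"],o["tcp_rot"],o["contact_force"],o["moment"])
E
```

```text
bar 2070 [543.43377432  -7.82707805]
yel 468 [591.78000481 -31.52604799]
red 615 [604.92355398 -50.04673358]
white 14151 [539.35426245  -7.62263552]
dial ((560.7504272460938, 16.273239135742188), 69.35906219482422) ((558.650390625, 13.50716781616211), (130.3730010986328, 138.2584228515625), 49.007728576660156)
bar ((540.7366943359375, -7.107387542724609), (34.44742202758789, 17.720687866210938), 55.53107833862305)
yel 44.79285490513892 83.31185923077855 -58.59182279685328 [591.78000481 -31.52604799]
red 69.55265511206818 89.41494443915738 -57.35813646984207 [604.92355398 -50.04673358]
bar 2070 [543.43377432  -7.82707805]
yel 468 [591.78000481 -31.52604799]
red 615 [604.92355398 -50.04673358]
white 14151 [539.35426245  -7.62263552]
dial ((560.7504272460938, 16.273239135742188), 69.35906219482422) ((558.650390625, 13.50716781616211), (130.3730010986328, 138.2584228515625), 49.007728576660156)
bar ((540.7366943359375, -7.107387542724609), (34.44742202758789, 17.720687866210938), 55.53107833862305)
yel 45.84930555203211 83.56217916715676 -56.91351881212789 [591.78000481 -31.52604799]
red 70.74517612234854 90.55702311134864 -56.17245260044325 [604.92355398 -50.04673358]
19.35 [559.66015472  14.42046903 191.36891429] [-3.14065455e+00  1.50060626e-03 -2.23096082e+00] [-0.79897323 -1.8464909   7.65166552] [-0.45654602  0.22678895 -0.2889839 ]
```

View pics/w4.png

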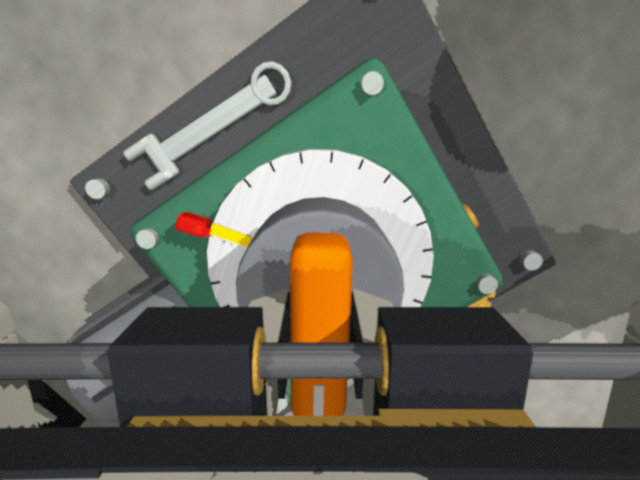

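Aligned within about 1°: the mark's outer end meets the pointer tip at (211,231). Easing off the spring, then letting go.

Request:
jog_arm(targets=[{"xyz":[0,0,-0.01],"spin":0},{"xyz":[0,0,-0.009],"spin":0},{"xyz":[0,0,0],"spin":0},{"xyz":[0,0,0],"spin":0},{"xyz":[0,0,0],"spin":0},{"xyz":[0,0,0],"spin":0},{"xyz":[0,0,0],"spin":0},{"xyz":[0,0,0],"spin":0},{"xyz":[0,0,0],"spin":0},{"xyz":[0,0,0],"spin":0}])

```text
time: 20.6
tool_pos: [559.6, 14.3, 192.0]
tcp_rot: [-3.141, 0.001, -2.23]
contact_force: [0.5, -1.9, 5.0]
grip_width: 24.0
finger_force: 29.9
```

Request:
jog_arm(targets=[{"xyz":[0,0,0],"spin":0},{"xyz":[0,0,0],"spin":0},{"xyz":[0,0,0],"spin":0},{"xyz":[0,0,0],"spin":0},{"xyz":[0,0,0],"spin":0},{"xyz":[0,0,0],"spin":0},{"xyz":[0,0,0],"spin":0},{"xyz":[0,0,0],"spin":0},{"xyz":[0,0,0],"spin":0},{"xyz":[0,0,0],"spin":0}], gripper=100)

```text
time: 21.85
tool_pos: [559.3, 14.1, 191.8]
tcp_rot: [3.142, 0.0, -2.23]
contact_force: [-0.1, 0.6, -0.2]
grip_width: 91.7
finger_force: 0.0
```

Request:
jog_arm(targets=[{"xyz":[0,0,-0.2],"spin":0},{"xyz":[0,0,-0.3],"spin":0},{"xyz":[0,0,-0.3],"spin":0},{"xyz":[0,0,-0.3],"spin":0},{"xyz":[0,0,-0.3],"spin":0},{"xyz":[0,0,0],"spin":0},{"xyz":[0,0,0],"spin":0},{"xyz":[0,0,0],"spin":0},{"xyz":[0,0,0],"spin":0},{"xyz":[0,0,0],"spin":0}])

```text
time: 23.1
tool_pos: [559.2, 14.1, 303.5]
tcp_rot: [3.141, -0.0, -2.23]
contact_force: [0.4, -0.5, 0.1]
grip_width: 91.7
finger_force: 0.0
```

```bash
python3 - <<'E'
from m import *
c=bot.get_calibration("wrist"); im=bot.capture("wrist"); o=bot.get_obs(); s=bot.capture("scene")
for ax in((561,17.),): rep(c,im,np.array(ax))
print(o["time"],o["tool_pos"],o["contact_force"])
b=cv2.resize(s[190:300,230:350],(400,367)); cv2.imwrite("pics/fin.png",np.hstack([cv2.resize(im,(489,367)),b])[:, :889][:, 89:])
E
```

```text
bar 1229 [557.28119762  13.79648221]
yel 215 [591.79377235 -31.80351203]
red 260 [605.47298452 -50.05078269]
white 7569 [542.50444071   3.59248716]
dial ((566.7547607421875, 22.224510192871094), 77.53404998779297) ((563.916748046875, 18.761322021484375), (135.95343017578125, 150.5291290283203), 131.81356811523438)
bar ((555.4244384765625, 10.97283935546875), (70.20161437988281, 18.38018035888672), 51.61532974243164)
yel 45.362935812395186 70.17260695934077 -57.732382618643584 [591.79377235 -31.80351203]
red 70.14603038793628 89.88855971902085 -56.47365059566656 [605.47298452 -50.05078269]
23.15 [559.26101035  14.12169799 303.5843833 ] [-0.2031842   0.07233453  0.49838051]
```

View pics/fin.png

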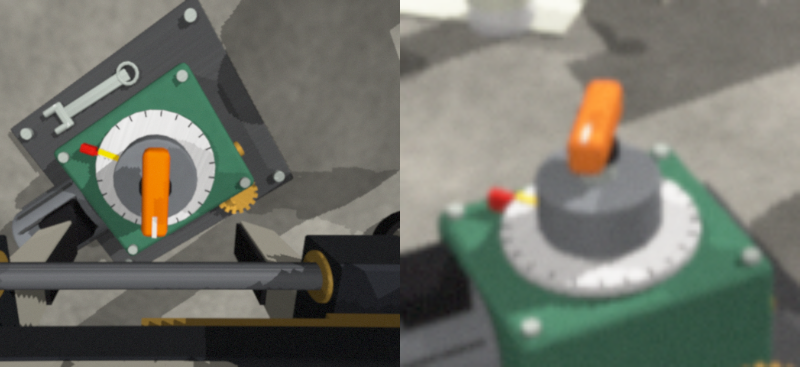

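The mark sits against the pointer tip in both views, at 1.3° or about 1.5 mm. Checking the handle's height before handing in.

```bash
python3 - <<'E'
from m import *
from scipy.optimize import minimize
c=bot.get_calibration("scene")
def sil(x,y,yaw,z):
    P=[]
    for a in(-40,40):
        for b in(-12,12):
            for h in(-14,14): P.append(proj(c,[x+a*np.cos(yaw)-b*np.sin(yaw),y+a*np.sin(yaw)+b*np.cos(yaw),z+h]))
    M=cv2.moments(cv2.convexHull(np.array(P,np.float32))); return np.array([M["m10"],M["m01"]])/M["m00"]
def meas(im):
    m=cv2.inRange(cv2.cvtColor(im,cv2.COLOR_BGR2HSV),(3,110,70),(20,255,255)); m[:200]=0;m[245:]=0;m[:,:255]=0;m[:,320:]=0
    m=cv2.morphologyEx(m,cv2.MORPH_CLOSE,np.ones((5,5)))
    v,u=np.nonzero(cv2.morphologyEx(m,cv2.MORPH_OPEN,np.ones((3,3)))); return np.array([u.mean(),v.mean()]),len(u)
a=meas(cv2.imread("pics/scene0.png")); b=meas(bot.capture("scene")); print(a,b)
s0=sil(561,17,-.01,221)
for z in(200,202,204,206,210): print(z,sil(561,17,.9,z)-s0, b[0]-a[0])
E
```

```text
(array([288.02901354, 220.54158607]), 517) (array([288.19596542, 227.62824207]), 347)
200 [0.42799536 8.2065494 ] [0.16695188 7.086656  ]
202 [0.38768946 7.4662745 ] [0.16695188 7.086656  ]
204 [0.34731128 6.72450569] [0.16695188 7.086656  ]
206 [0.30683134 5.98121379] [0.16695188 7.086656  ]
210 [0.2256299  4.49010263] [0.16695188 7.086656  ]
```

```bash
python3 -c "
from plant import bot
print(bot.close_job())"
```

```text
the job is handed in; nothing more can be done
None
```

I handed the job in after about 23 s with the gearbox in gear, the handle about 203 mm high (±1.5 mm, limit 204.5 mm) by my own camera estimate, the yellow mark about 1.5 mm from the pointer (limit 6 mm), and the handle released; no verdict was shown.

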